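# Clear the sill and fold the travel mirror out flat

### The job

The grey travel mirror on the windowsill stands half folded, and the white shaver case is in the place where its leaf should lie. Push the shaver case along the sill, without lifting it or tipping it over, until it is clear of that place, then flip the mirror's leaf right over its spine with your fingertips so that it lies flat on the sill on the other side, glass up. Leave all the other things where they stand.

Things in the scene. Friction and masses are not known exactly. Their poses are not given: they have to be found in the camera images.
- mirror: base of the folding travel mirror, a grey tray stuck to the sill, immovable. Origin: on the sill below the middle of the spine. x runs along the spine (steel barrel 144 mm long, 12 mm thick, axis 9.5 mm above the sill). Tray: 150 mm along x, y 8 to 102 mm, 9 mm high. The leaf rises over it from the spine, on the +y side; its place is on the -y side: y 0 to -130 mm, x -75 to 75 mm
- leaf (a joint): leaf angle about the spine: 0 = shut over the tray (+y side), 1.57 = upright, 3.14 = flat on the sill on the -y side (stop). Rigid plate 150 mm along the spine, 130 mm from spine axis to free edge, 8 mm thick, 0.15 kg; it overhangs the tray by 28 mm. The spine is stiff (0.16 N m friction): the leaf stays where it is left; 2 to 3 N near the free edge turns it
- leaf_edge (a point): middle of the leaf's free edge, on its glass face, the inner one towards the tray; this face lies in the plane through the spine axis, and the 8 mm of thickness is on the outer side
- shaver: the white plastic shaver case, a rounded box 90 mm (its x) by 50 mm (its y) by 40 mm high, about 0.16 kg, loose on the sill. Origin: centre of its underside
- canister: the aluminium swab canister with a lever clasp, 76 mm across, 98 mm high; a loose bystander. Origin: centre of its underside
- tumbler: the frosted glass tumbler, 72 mm across, 95 mm high; a loose bystander. Origin: centre of its underside
- clipper: the chrome nail clipper, 62 x 14 mm, 15 mm high, long axis x; a loose bystander. Origin: centre of its underside
- bluebox: the lidded round ceramic box with blue glaze, 76 mm across, 55 mm high; a loose bystander. Origin: centre of its underside
- jar: a white cream jar, 54 mm across, 50 mm high; a loose bystander. Origin: centre of its underside
- soapdish: a white soap dish with a bar of soap in it, 75 x 105 mm, 25 mm high; a loose bystander. Origin: centre of its underside
There are look-alikes about, which are no part of the job. What is meant by the mirror is not orange, and is the larger of those in its own colour.

How it is judged:
By the outcome, as a careful person would: the job done as asked, in the order asked, and still so for the second after the job is handed in, with the robot touching nothing.
It also fails if it takes over 61 s, if anything falls off the work surface, if the arm or the gripper's body presses on something with over 40 N, if the wrist force passes 120 N, or if a joint passes its speed limit or range.

### The arm

A 6-joint arm with a two-finger parallel gripper is mounted at the origin on the work surface. World frame = base frame: x ahead of the robot, y to its left, z up, the work surface at z = 0. Lengths are in mm, angles in rad, forces in N, time in s.
With the tool pointing down it reaches from about 275 to 750 mm from the base axis. Payload 10.2 kg.
Tool frame: the origin (TCP) lies midway between the tips of the shut fingers; the grasp point (between the pads) lies 19 mm behind it; z points along the fingers, y is the line along which they close (so a half turn about z gives the same grasp; the last joint's range is limited). The gripper opens to 85 mm and grips with 20 to 120 N. Pads are 22 mm wide; open, the fingers measure 114 mm over their backs; the gripper's body (76 mm by 85 mm) begins 54 mm behind the grasp point. The pads swing forward as they close: fully open they stand 13 mm farther back than shut.
Start: joints at [-0.223, 0.313, 1.498, -0, 1.331, -0.223], TCP at [525.006, -0.013, 231.294] pointing down, gripper open.
Joint ranges: [-2.94, 2.94], [-0.97, 2.17], [0.19, 2.56], [-1.23, 4.37], [0.02, 3.11], [-2.88, 2.88]. Speed limits (rad/s): [2.39, 2.39, 3.01, 3.14, 3.14, 3.14].

### API

Orientations are given as a unit quaternion [w, x, y, z].
In Python, from rig import ctrl gives the robot as it stands.
- The arm moves only by the tool send_rows, never from a script. Its argument "targets" is a list of rows, each an object with "offset": the shift along the world's x, y, z in cm, a list of three; "spin": the turn about the world's z in rad. A call has 1 to 8 rows; each row is the pose to reach, as a shift and turn from the pose commanded when the call began; what a row does not reach only later rows make up. A row lasts 1/12 s, in which the tool goes at most 41.7 mm and 7.16 degrees, less where a joint would pass 70% of its speed; a pose out of reach is approached as far as the arm can. A call with a gripper value outside its range is refused whole. "grip" is the opening, from 0 (shut) to 1 (fully open), set as the call begins (left out, the last holds). The fingers move at their own pace and stop on an object; "squeeze" is the grip in N (left out, the last holds). Time passes only in rows, so rows that repeat a pose let the fingers close. It gives the time, the measured TCP pose, the force, the opening and the grip force at its end, in the units of the state.
- ctrl.sense(): the state, without advancing time (a new reading comes with each control period).
- ctrl.capture(name): name is "scene" or "side" or "wrist"; returns (picture, depth): 384x512x3 uint8, red, green, blue; 384x512 float32, mm along the optical axis (not along the pixel's ray), 0 where there is no reading.
- ctrl.calibration(name): a dict with "fx", "fy", "cx", "cy" (pixels), "view" (4x4, takes a point from world to camera coordinates); the wrist camera has in their place "mount" (4x4, takes a point from camera to tool coordinates, whose origin is the TCP and whose axes are the flange's). Camera axes: x right, y down, z forward; pixel columns grow to the right and rows downward; lengths in mm; the calibration is good to about 2 mm. The wrist camera is an equidistant fisheye: a pixel r from the principal point sees the ray r / f radians off the axis. A picture is of the moment at which its call begins: read the wrist's pose just before it. calibration takes no time and is no camera call.
- ctrl.finish_job(): hands the job in; it is judged then, once.
Trained networks look in the newest picture that a camera, given by its name, has taken for a name from the list of things; names that differ only in an ending like _2 or _b are one class to them, and where a whole thing is asked for, a point or a joint stands for the part that bears it (a point fixed in the world has none). Each returns a list of dicts, best first, with "conf" (0 to 1); they miss things now and then, are a little off and sometimes report something else, mostly with a low value. They report only what shows in the picture. A call takes as long as a camera call. They do not tell look-alikes from the thing itself.
- ctrl.search_frame(camera, query): "box" ([left, top, right, bottom] in pixels, round what is visible of it).
- ctrl.place_of(camera, query): "uv" ([column, row] in pixels: a listed point, or the origin of a listed thing).
The state is a dict: "time_s": time; "joints": joint angles; "dq": joint speeds; "tau": joint torques, N m; "eef_pos": TCP position; "ee_rot": TCP orientation; "force": force on the tool from outside, world axes, zero at the start; "wrist_torque": the same for the moment, N m; "grip_width": opening from 0.0 (shut) to 1.0 (fully open); "grip_force": force on a finger pad.
Only numpy, scipy, OpenCV 4.12 (cv2) and the standard library are available. Lean on these libraries where they do the work, as an engineer would, in place of code of your own. Each camera call takes 0.05 s, during which the arm holds its last target. There are 200 camera calls.

## Working session

There is one attempt and no reset: what is moved stays moved. The work goes in short steps, Python scripts to look and compute and a tool call to move; the robot and the scene stay as the last step left them, time stands still between calls to the robot, and variables do not carry over. Pictures are saved under pics/ and viewed, at most 10 in all, crops included, and the job is handed in when it is done.

Besides the shell and the picture viewer there is one more tool, called as name([rows], argument=value, ...), one row to a line, values as JSON. send_rows: Moves the arm, as the interface text tells. Its arguments: {"type":"object","properties":{"targets":{"type":"array"},"grip":{"type":"number"},"squeeze":{"type":"number"}},"required":["targets"]}

```bash
mkdir -p pics; ls
cat > h.py <<'E'
import numpy as np, cv2
from rig import ctrl
def cloud(cam):
    img,d=ctrl.capture(cam); c=ctrl.calibration(cam)
    v,u=np.mgrid[:384,:512]
    p=np.stack([(u-c['cx'])/c['fx']*d,(v-c['cy'])/c['fy']*d,d],-1).astype(float)
    T=np.linalg.inv(np.array(c['view'])); w=p@T[:3,:3].T+T[:3,3]; w[d==0]=np.nan
    return img,w
E
python3 - <<'E'
from h import *
for cam in('scene','side'):
    img,w=cloud(cam); np.save(cam+'.npy',w)
    cv2.imwrite(f'pics/{cam}0.png',cv2.cvtColor(img,cv2.COLOR_RGB2BGR))
    for q in('mirror','leaf_edge','shaver','canister','tumbler','clipper','bluebox','jar','soapdish'):
        for r in ctrl.place_of(cam,q)[:3]:
            u,v=map(int,r['uv']); print(cam,q,round(r['conf'],2),(u,v),w[min(max(v,0),383),min(max(u,0),511)].round() )
print(ctrl.sense())
E
```

```text
pics
scene mirror 0.79 (276, 219) [550. 113.  10.]
scene mirror 0.75 (341, 249) [819. 174.  85.]
scene mirror 0.68 (273, 162) [213. 255.   0.]
scene leaf_edge 0.96 (306, 152) [218. 391.  17.]
scene leaf_edge 0.91 (240, 252) [640. -40.  -1.]
scene leaf_edge 0.82 (311, 192) [549. 230.  81.]
scene shaver 0.9 (247, 214) [529.  25.  40.]
scene canister 0.87 (164, 243) [ 551. -237.   26.]
scene tumbler 0.83 (289, 254) [728.  70.  28.]
scene bluebox 0.67 (361, 208) [632. 363.  40.]
scene jar 0.55 (342, 250) [823. 174.  85.]
scene soapdish 0.82 (318, 184) [434. 324.  18.]
side mirror 0.84 (288, 311) [187. 283.  18.]
side mirror 0.72 (228, 208) [508. 134.  21.]
side mirror 0.58 (254, 156) [ 642. -110.   12.]
side leaf_edge 0.87 (237, 162) [660. -54.   9.]
side leaf_edge 0.78 (182, 202) [638. 182.   1.]
side leaf_edge 0.64 (238, 347) [210. 402.   3.]
side shaver 0.78 (260, 201) [460.  63.  28.]
side canister 0.82 (311, 159) [ 496. -207.   17.]
side tumbler 0.83 (194, 178) [680. 101.  20.]
side tumbler 0.37 (275, 239) [351. 130.   6.]
side clipper 0.48 (272, 239) [359. 132.   3.]
side bluebox 0.85 (119, 249) [581. 414.  26.]
side jar 0.76 (146, 190) [718. 237.  32.]
side soapdish 0.96 (189, 278) [395. 362.  23.]
{'time_s': 1.0, 'joints': array([-2.23397944e-01,  3.12864443e-01,  1.49772606e+00,  1.09824389e-05,
        1.33098543e+00, -2.23415989e-01]), 'dq': array([-0.00072825,  0.00103343, -0.00312692,  0.00181555,  0.00061997,
       -0.00153199]), 'tau': array([-1.74810648e-04, -4.12172163e+01, -2.59901440e+01, -1.72618447e-04,
        4.59544826e-04, -7.84700262e-06]), 'eef_pos': array([ 5.24999193e+02, -8.11022405e-03,  2.31302557e+02]), 'ee_rot': array([4.23161616e-06, 7.07101324e-01, 7.07112239e-01, 8.96837210e-06]), 'force': array([0.58888508, 0.12185068, 0.35534289]), 'wrist_torque': array([ 0.0057412 , -0.0197323 , -0.04858333]), 'grip_force': 0.0, 'grip_width': 0.9984550585727089}
```

View pics/scene0.png

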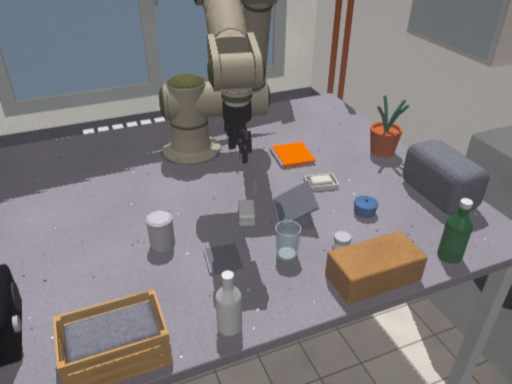

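View pics/side0.png

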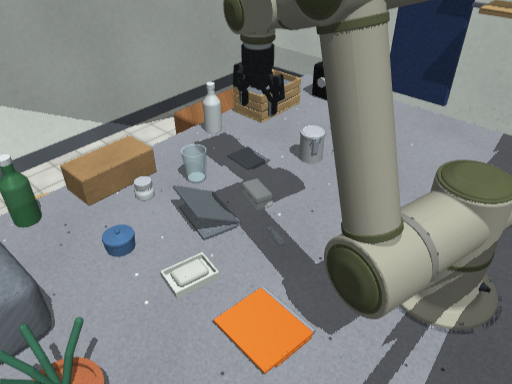

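Run:
```python
from h import *
img=np.full((600,800,3),0,np.uint8)
# top-down height maps: x 150..900 up, y 450..-350
out=[]
for cam in('scene','side'):
    w=np.load(cam+'.npy'); rgb=cv2.imread(f'pics/{cam}0.png')
    m=np.full((375,400),-1.);c=np.zeros((375,400,3),np.uint8)
    o=np.argsort(np.nan_to_num(w[...,2].ravel()))
    P=w.reshape(-1,3)[o];C=rgb.reshape(-1,3)[o]
    ok=np.isfinite(P[:,0])&(P[:,2]<180);P=P[ok];C=C[ok]
    r=((900-P[:,0])/2).astype(int);k=((450-P[:,1])/2).astype(int)
    g=(r>=0)&(r<375)&(k>=0)&(k<400)
    h=np.zeros((375,400,3),np.uint8)
    c[r[g],k[g]]=C[g]
    hh=np.clip(P[g][:,2]*2,0,255).astype(np.uint8)
    h[r[g],k[g]]=cv2.applyColorMap(hh,cv2.COLORMAP_JET)[:,0]
    out.append(np.hstack([c]))
cv2.imwrite('pics/top.png',np.hstack(out))
```

```text
(no output)
```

View pics/top.png

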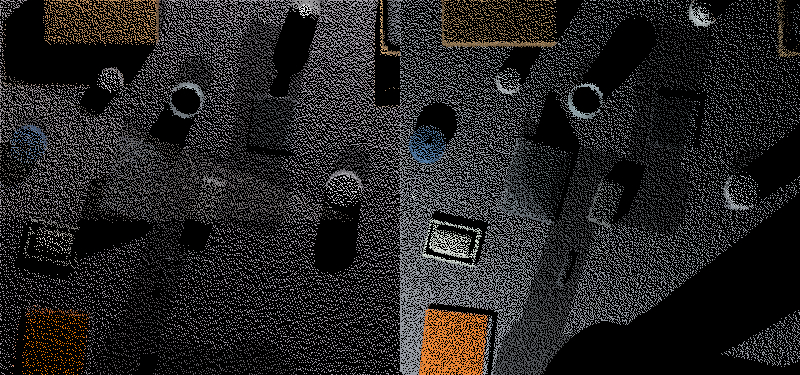

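The mirror's spine runs roughly along world x near y≈105, with the leaf rising to +y. The shaver is about 80 mm to its −y side. The small look-alike mirror is at about (640,-60), and the canister at about (530,-225). Next I fit the geometry precisely.

Run:
```python
from h import *
W=[np.load(c+'.npy').reshape(-1,3) for c in('scene','side')]
def reg(P,x0,x1,y0,y1,z0,z1):
    return P[(P[:,0]>x0)&(P[:,0]<x1)&(P[:,1]>y0)&(P[:,1]<y1)&(P[:,2]>z0)&(P[:,2]<z1)]
for n,P in zip(('scene','side'),W):
    print(n)
    A=reg(P,430,680,80,270,16,110)
    if len(A)>50:
        # ransac plane
        best=None;rng=np.random.default_rng(0)
        for _ in range(400):
            a,b,c=A[rng.choice(len(A),3,False)];N=np.cross(b-a,c-a);l=np.linalg.norm(N)
            if l<1:continue
            N/=l;i=abs((A-a)@N)<2.5
            if best is None or i.sum()>best.sum():best=i
        B=A[best];c=B.mean(0);N=np.linalg.svd(B-c)[2][2];N*=np.sign(N[2])
        d=np.cross(N,[0,0,1]);d/=np.linalg.norm(d);up=np.cross(N,d)
        if up[2]<0: up=-up
        s=(B-c)@d;t=(B-c)@up
        print(len(A),len(B),'c',c.round(1),'N',N.round(3),'dir',d.round(3),'tilt',np.arccos(N[2]).round(3),'s',np.percentile(s,[1,99]).round(),'t',np.percentile(t,[1,99]).round(), 'edge', (c+up*np.percentile(t,99.5)+d*np.percentile(s,[1,99]).mean()).round(), 'zmax',B[:,2].max().round(),
        'spine pt at z9.5', (c+up*(9.5-c[2])/up[2]+d*np.percentile(s,[1,99]).mean()).round(1))
    for nm,r in dict(shaver=(430,600,-20,85,30,48),canister=(430,620,-290,-160,85,110),tumbler=(630,780,30,130,85,105),small=(560,720,-160,20,6,40),clipper=(320,420,80,160,7,20),shlow=(430,600,-20,85,8,30)).items():
        S=reg(P,*r)
        if len(S)>10:
            (cx,cy),(w,h),a=cv2.minAreaRect(S[:,:2].astype(np.float32))
            print(nm,len(S),(round(cx),round(cy)),round(w),round(h),round(a),'zmed',np.median(S[:,2]).round(),'lo',S.min(0).round(),'hi',S.max(0).round())
```

```text
scene
1306 945 c [542.6 180.8  50.6] N [-0.139 -0.474  0.869] dir [-0.959  0.282  0.   ] tilt 0.517 s [-73.  74.] t [-66.  59.] edge [556. 231.  80.] zmax 81.0 spine pt at z9.5 [521.3 111.8   9.5]
shaver 301 (498, 34) 50 93 69 zmed 39.0 lo [450.  -2.  30.] hi [549.  69.  45.]
canister 399 (521, -235) 77 80 20 zmed 95.0 lo [ 475. -275.   85.] hi [ 561. -202.  101.]
tumbler 190 (699, 77) 70 72 74 zmed 92.0 lo [663.  41.  85.] hi [735. 114.  98.]
small 853 (655, -99) 94 107 82 zmed 11.0 lo [ 596. -150.    6.] hi [711. -48.  17.]
clipper 43 (356, 121) 10 66 68 zmed 13.0 lo [326. 105.   8.] hi [388. 135.  18.]
shlow 101 (512, 13) 84 40 18 zmed 20.0 lo [466.  -2.   8.] hi [548.  44.  30.]
side
1523 1188 c [535.6 184.3  52.7] N [-0.138 -0.471  0.871] dir [-0.96   0.281  0.   ] tilt 0.513 s [-155.   70.] t [-68.  60.] edge [591. 223.  82.] zmax 84.0 spine pt at z9.5 [554.6  98.8   9.5]
shaver 432 (495, 38) 50 93 71 zmed 40.0 lo [447.   3.  30.] hi [544.  74.  45.]
canister 306 (518, -231) 76 73 14 zmed 97.0 lo [ 480. -272.   85.] hi [ 557. -197.  102.]
tumbler 207 (699, 79) 71 74 37 zmed 92.0 lo [662.  41.  85.] hi [735. 116.  99.]
small 550 (643, -95) 94 133 83 zmed 13.0 lo [ 573. -149.    6.] hi [711. -45.  17.]
clipper 116 (359, 121) 14 63 71 zmed 14.0 lo [327. 107.   7.] hi [390. 136.  19.]
shlow 197 (492, 57) 99 46 10 zmed 20.0 lo [446.  26.   8.] hi [545.  75.  30.]
```

send_rows([
  {"offset": [-0.3, 2.5, 0], "spin": -0.11},
  {"offset": [-0.7, 5.5, 0], "spin": -0.22},
  {"offset": [-1.3, 8.2, -2], "spin": -0.32},
  {"offset": [-1.3, 8.2, -6], "spin": -0.32},
  {"offset": [-1.3, 8.2, -10], "spin": -0.32},
  {"offset": [-1.3, 8.2, -14], "spin": -0.32},
  {"offset": [-1.3, 8.2, -16], "spin": -0.32},
  {"offset": [-1.3, 8.2, -16], "spin": -0.32},
], grip=0.5, squeeze=30)

```text
time_s: 1.67
eef_pos: [509.5, 82.1, 67.3]
ee_rot: [-0.003, 0.811, 0.585, -0.003]
force: [-0.3, 0.1, -0.1]
grip_width: 0.502
grip_force: 0.0
```

send_rows([
  {"offset": [0, 0, -2.5]},
  {"offset": [0, 0, -4.5]},
  {"offset": [0, 0, -6]},
  {"offset": [0, 0, -6]},
])

```text
invalid input
```

Run:
```python
from h import *
img,w=cloud('side')
cv2.imwrite('pics/s1.png',cv2.resize(cv2.cvtColor(img,cv2.COLOR_RGB2BGR)[110:300,140:340],None,fx=3,fy=3))
```

```text
(no output)
```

View pics/s1.png

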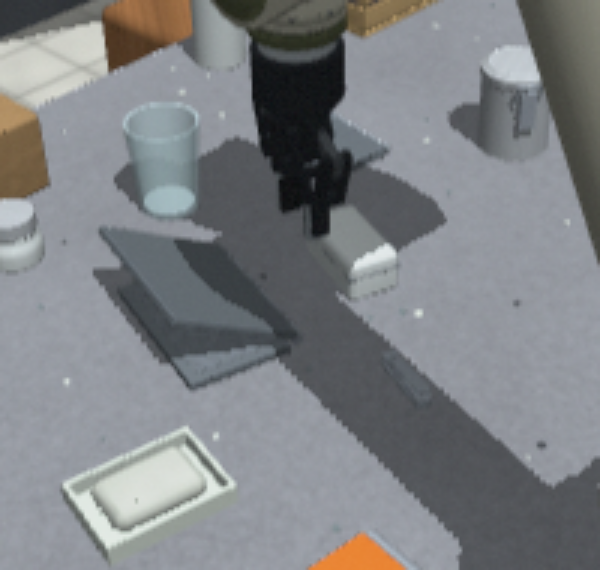

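The gripper hangs above the gap between spine and shaver. In the crop the fingertips are at about (320,225) and the shaver is at (350,250). The refused call most likely lacked "spin".

send_rows([
  {"offset": [0, 0, -2.5], "spin": 0},
  {"offset": [0, 0, -4.5], "spin": 0},
  {"offset": [0, 0, -6], "spin": 0},
  {"offset": [0, 0, -6], "spin": 0},
])

```text
time_s: 2.05
eef_pos: [511.9, 81.9, 10.9]
ee_rot: [-0.0, 0.811, 0.585, -0.0]
force: [0.2, 0.9, -0.2]
grip_width: 0.498
grip_force: 0.0
```

Run:
```python
from h import *
img,w=cloud('side')
s=ctrl.sense();print(s['eef_pos'],s['force'])
P=w.reshape(-1,3)
m=(P[:,0]>430)&(P[:,0]<570)&(P[:,1]>-30)&(P[:,1]<85)&(P[:,2]>33)&(P[:,2]<45)
print(cv2.minAreaRect(P[m][:,:2].astype(np.float32)))
cv2.imwrite('pics/s2.png',cv2.resize(cv2.cvtColor(img,cv2.COLOR_RGB2BGR)[130:270,170:340],None,fx=4,fy=4))
```

```text
[512.61512842  81.92993258  12.29897143] [0.24428064 1.57781342 0.23641382]
((498.912109375, 54.222068786621094), (83.86164093017578, 89.05625915527344), 71.1086654663086)
```

View pics/s2.png

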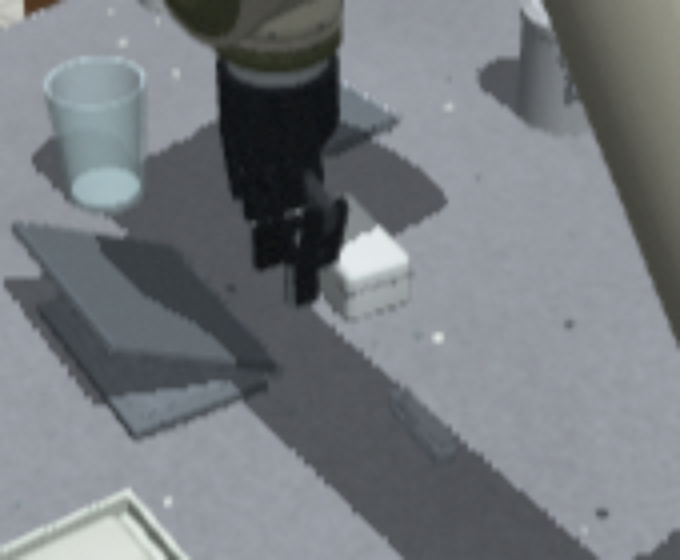

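Fingertips are on the sill side, between the leaf and the shaver (crop (300,290)). Now the push along −y of the mirror.

send_rows([
  {"offset": [-0.2, -0.6, 0], "spin": 0},
  {"offset": [-0.5, -1.5, 0], "spin": 0},
  {"offset": [-0.7, -2.4, 0], "spin": 0},
  {"offset": [-1.0, -3.3, 0], "spin": 0},
  {"offset": [-1.2, -4.2, 0], "spin": 0},
  {"offset": [-1.5, -5.1, 0], "spin": 0},
])

```text
time_s: 2.6
eef_pos: [497.0, 29.8, 11.7]
ee_rot: [0.0, 0.811, 0.585, 0.0]
force: [0.9, 1.6, 0.8]
grip_width: 0.5
grip_force: 0.7
```

send_rows([
  {"offset": [-0.3, -0.9, 0], "spin": 0},
  {"offset": [-0.5, -1.8, 0], "spin": 0},
  {"offset": [-0.8, -2.7, 0], "spin": 0},
  {"offset": [-1.1, -3.6, 0], "spin": 0},
  {"offset": [-1.3, -4.4, 0], "spin": 0},
  {"offset": [-1.4, -4.7, 0], "spin": 0},
  {"offset": [-1.4, -4.7, 0], "spin": 0},
])

```text
time_s: 3.18
eef_pos: [482.8, -16.8, 11.2]
ee_rot: [-0.0, 0.811, 0.585, -0.0]
force: [0.0, -0.1, -0.5]
grip_width: 0.502
grip_force: 0.0
```

send_rows([
  {"offset": [0.3, 1.0, 0], "spin": 0},
  {"offset": [0.6, 2.0, 2], "spin": 0},
  {"offset": [0.6, 2.0, 6], "spin": 0},
  {"offset": [0.6, 2.0, 10], "spin": 0},
  {"offset": [0.6, 2.0, 14], "spin": 0},
  {"offset": [0.6, 2.0, 16], "spin": 0},
  {"offset": [0.6, 2.0, 16], "spin": 0},
], grip=0.3)

```text
time_s: 3.77
eef_pos: [491.1, 4.8, 175.9]
ee_rot: [0.003, 0.81, 0.586, 0.003]
force: [0.7, 0.3, -0.3]
grip_width: 0.302
grip_force: 0.0
```

Run:
```python
from h import *
for cam in('side','scene'):
    img,w=cloud(cam)
    P=w.reshape(-1,3)
    m=(P[:,0]>400)&(P[:,0]<570)&(P[:,1]>-120)&(P[:,1]<85)&(P[:,2]>33)&(P[:,2]<45)
    r=cv2.minAreaRect(P[m][:,:2].astype(np.float32));print(m.sum(),r)
    b=cv2.boxPoints(r)-[526,125.5];print('mirror-frame corners x',(b@[.96,-.281]).round(),'y',(b@[.281,.96]).round())
```

```text
369 ((468.0951843261719, -48.720703125), (50.46385192871094, 88.15435791015625), 71.35438537597656)
mirror-frame corners x [-52.  36.  38. -50.] y [-207. -211. -160. -157.]
285 ((472.0092468261719, -51.83142852783203), (48.27464294433594, 93.82618713378906), 72.17607879638672)
mirror-frame corners x [-50.  44.  46. -48.] y [-208. -211. -163. -160.]
```

The shaver lies 28 mm clear of the leaf's place. Now I take the shut fingers past the leaf's free edge.

send_rows([
  {"offset": [0.8, 2.5, 0], "spin": 0.035},
  {"offset": [2.0, 6.5, 0], "spin": 0.035},
  {"offset": [3.1, 10.5, 0], "spin": 0.035},
  {"offset": [4.3, 14.5, 0], "spin": 0.035},
  {"offset": [5.5, 18.5, 0], "spin": 0.035},
  {"offset": [6.7, 22.5, 0], "spin": 0.035},
  {"offset": [7.6, 25.6, 0], "spin": 0.035},
  {"offset": [7.6, 25.6, 0], "spin": 0.035},
], grip=0)

```text
time_s: 4.53
eef_pos: [564.3, 265.5, 168.4]
ee_rot: [-0.001, 0.799, 0.602, -0.001]
force: [0.1, 0.3, -0.3]
grip_width: -0.002
grip_force: 0.0
```

send_rows([
  {"offset": [0, 0, -3], "spin": 0},
  {"offset": [0, 0, -7], "spin": 0},
  {"offset": [0, 0, -10.5], "spin": 0},
  {"offset": [0, 0, -12], "spin": 0},
  {"offset": [0, 0, -12], "spin": 0},
])

```text
time_s: 4.95
eef_pos: [561.7, 259.2, 45.4]
ee_rot: [-0.002, 0.8, 0.599, -0.005]
force: [-0.7, 0.7, -0.1]
grip_width: -0.001
grip_force: 0.0
```

Run:
```python
from h import *
img,w=cloud('side')
s=ctrl.sense();d=s['eef_pos'][:2]-[526,125.5];print(s['eef_pos'],s['force'],s['grip_width'],d@[.96,-.281],d@[.281,.96])
cv2.imwrite('pics/s3.png',cv2.resize(cv2.cvtColor(img,cv2.COLOR_RGB2BGR)[130:270,130:300],None,fx=4,fy=4))
```

```text
[563.34113024 259.63929912  48.50991741] [-0.33676413 -0.08129746  0.53812515] -0.006618682388288366 -1.8456580242083989 139.2665847485794
```

View pics/s3.png

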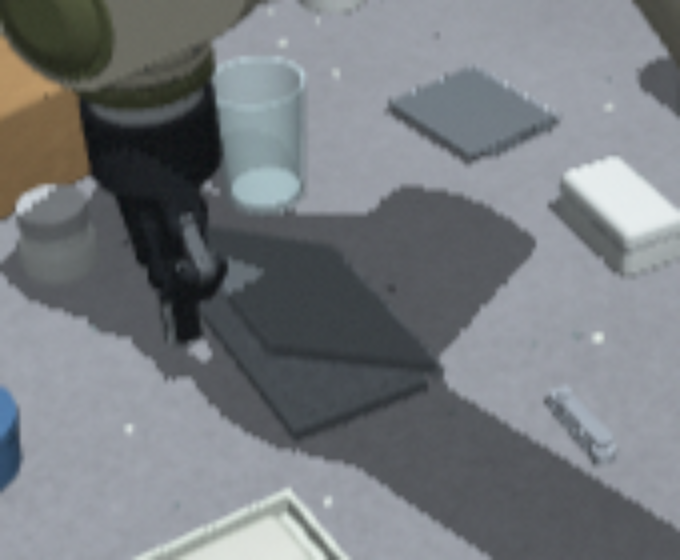

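The fingers stand outside the free edge at crop (190,335), with the tip below the edge and nothing touching. Next I follow the leaf's arc upward.

send_rows([
  {"offset": [-0.2, -0.8, 0], "spin": 0},
  {"offset": [-0.4, -1.3, 0.2], "spin": 0},
  {"offset": [-0.6, -2.1, 1.2], "spin": 0},
  {"offset": [-0.8, -2.9, 2.2], "spin": 0},
  {"offset": [-1.1, -3.6, 3.2], "spin": 0},
  {"offset": [-1.3, -4.6, 4.0], "spin": 0},
])

```text
time_s: 5.5
eef_pos: [552.0, 213.9, 93.6]
ee_rot: [0.0, 0.8, 0.6, 0.001]
force: [-2.0, 5.0, 2.7]
grip_width: 0.002
grip_force: 2.1
```

send_rows([
  {"offset": [-0.3, -1.1, 0.8], "spin": 0},
  {"offset": [-0.6, -2.1, 1.4], "spin": 0},
  {"offset": [-1.0, -3.3, 2.0], "spin": 0},
  {"offset": [-1.3, -4.4, 2.4], "spin": 0},
  {"offset": [-1.3, -4.4, 2.4], "spin": 0},
])

```text
time_s: 5.92
eef_pos: [538.8, 167.7, 116.0]
ee_rot: [0.0, 0.801, 0.599, -0.0]
force: [0.5, -0.6, 0.1]
grip_width: -0.001
grip_force: 0.0
```

Run:
```python
from h import *
img,w=cloud('scene')
s=ctrl.sense();d=s['eef_pos'][:2]-[526,125.5];print(s['eef_pos'],s['force'],d@[.96,-.281],d@[.281,.96])
cv2.imwrite('pics/s4.png',cv2.resize(cv2.cvtColor(img,cv2.COLOR_RGB2BGR)[120:290,190:400],None,fx=3.5,fy=3.5))
```

```text
[538.80972778 168.5760067  115.46685894] [-0.25205025  0.81358401 -0.20752888] 0.19298079092997686 44.95249993685602
```

View pics/s4.png

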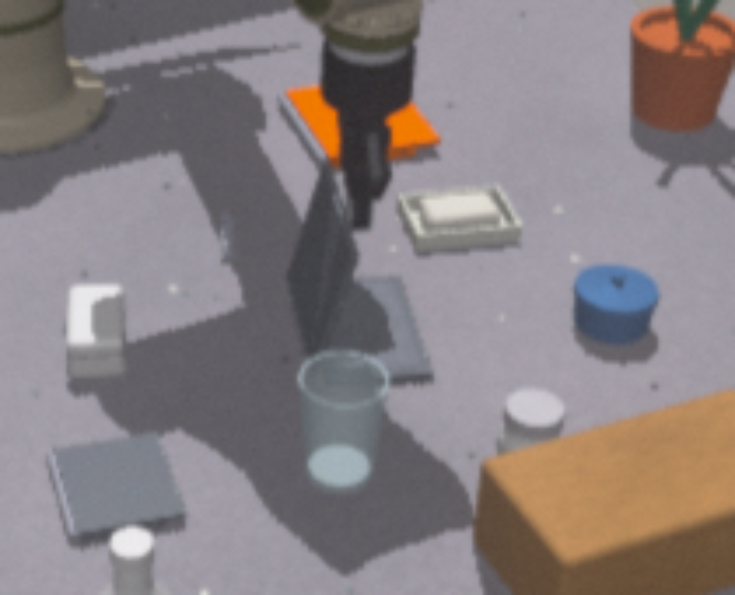

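The leaf is nearly upright in the crop, with its edge at (330,170) and the fingers on its glass side at (360,215). Now I carry it over and down.

send_rows([
  {"offset": [-0.4, -1.5, 0.2], "spin": 0},
  {"offset": [-0.8, -2.9, 0.4], "spin": 0},
  {"offset": [-1.2, -4.2, 0.4], "spin": 0},
  {"offset": [-1.6, -5.5, 0.2], "spin": 0},
  {"offset": [-2.0, -6.7, -0.2], "spin": 0},
  {"offset": [-2.3, -7.9, -0.7], "spin": 0},
  {"offset": [-2.6, -8.8, -1.2], "spin": 0},
])

```text
time_s: 6.55
eef_pos: [512.6, 80.7, 102.6]
ee_rot: [-0.0, 0.801, 0.599, -0.0]
force: [1.4, 1.2, 0.7]
grip_width: 0.002
grip_force: 0.5
```

send_rows([
  {"offset": [-0.3, -0.9, -0.7], "spin": 0},
  {"offset": [-0.5, -1.9, -1.5], "spin": 0},
  {"offset": [-0.7, -2.5, -2.4], "spin": 0},
  {"offset": [-0.9, -3.2, -3.2], "spin": 0},
  {"offset": [-1.1, -3.8, -4.2], "spin": 0},
  {"offset": [-1.2, -4.3, -5.2], "spin": 0},
  {"offset": [-1.3, -4.6, -6.2], "spin": 0},
  {"offset": [-1.4, -4.8, -7.3], "spin": 0},
])

```text
time_s: 7.22
eef_pos: [499.0, 33.5, 29.3]
ee_rot: [0.0, 0.8, 0.599, -0.0]
force: [0.7, -0.6, -1.0]
grip_width: 0.002
grip_force: 0.3
```

send_rows([
  {"offset": [0, -0.1, -0.7], "spin": 0},
  {"offset": [0, -0.1, -1.3], "spin": 0},
  {"offset": [0, -0.1, -1.7], "spin": 0},
  {"offset": [0, -0.1, -1.9], "spin": 0},
  {"offset": [0, -0.1, -1.9], "spin": 0},
])

```text
time_s: 7.63
eef_pos: [499.0, 33.2, 11.0]
ee_rot: [-0.0, 0.8, 0.6, -0.0]
force: [-0.2, 0.6, 0.6]
grip_width: 0.003
grip_force: 0.0
```

send_rows([
  {"offset": [0, 0, -0.1], "spin": 0},
  {"offset": [0, 0, -0.2], "spin": 0},
  {"offset": [0, 0, -0.2], "spin": 0},
])

```text
time_s: 7.88
eef_pos: [499.3, 33.1, 9.6]
ee_rot: [0.0, 0.8, 0.6, 0.0]
force: [0.4, 0.1, 0.5]
grip_width: -0.003
grip_force: 0.1
```

send_rows([
  {"offset": [0, 0, -0.1], "spin": 0},
  {"offset": [0, 0, -0.1], "spin": 0},
  {"offset": [0, 0, -0.1], "spin": 0},
])

```text
time_s: 8.13
eef_pos: [499.3, 33.0, 9.4]
ee_rot: [0.0, 0.8, 0.6, 0.0]
force: [-3.4, 0.3, 12.4]
grip_width: 0.004
grip_force: 6.3
```

```bash
cat > chk.py <<'E'
from h import *
import sys
for cam in('side','scene'):
    img,w=cloud(cam);P=w.reshape(-1,3)
    d=P[:,:2]-[526,125.5];x=d@[.96,-.281];y=d@[.281,.96]
    for a,b in((-40,-15),(-70,-40),(-110,-80),(-126,-112),(-150,-135)):
        m=(abs(x)<65)&(y>a)&(y<b)&(P[:,2]<25);print(cam,a,b,m.sum(),np.percentile(P[m][:,2],[10,50,90]).round(1) if m.any() else '')
    if cam=='side' : cv2.imwrite(f'pics/{sys.argv[1]}.png',cv2.resize(cv2.cvtColor(img,cv2.COLOR_RGB2BGR)[120:290,130:340],None,fx=3.5,fy=3.5))
E
python3 chk.py s5
```

```text
side -40 -15 279 [ 9.4 11.3 13. ]
side -70 -40 327 [ 9.7 11.2 13. ]
side -110 -80 277 [ 9.6 11.4 14.4]
side -126 -112 86 [ 9.4 10.9 12.7]
side -150 -135 125 [-0.6  1.2  2.7]
scene -40 -15 367 [-754.7    6.5   11.1]
scene -70 -40 420 [-753.9    7.1   11.4]
scene -110 -80 328 [-754.4 -741.3   11.3]
scene -126 -112 187 [-754.     8.1   11.3]
scene -150 -135 195 [-752.9   -2.3    1. ]
```

Pressing gives 12 N at z = 9.4, so the leaf is on its stop. I retreat and check.

send_rows([
  {"offset": [0, 0, 1], "spin": 0},
  {"offset": [0, 0, 4], "spin": 0},
  {"offset": [0, 0, 8], "spin": 0},
  {"offset": [0, 0, 12], "spin": 0},
  {"offset": [0, 0, 15], "spin": 0},
  {"offset": [0, 0, 15], "spin": 0},
])

```text
time_s: 8.73
eef_pos: [501.5, 32.7, 164.7]
ee_rot: [0.004, 0.8, 0.6, 0.004]
force: [-0.2, -0.0, 1.2]
grip_width: 0.001
grip_force: 0.0
```

```bash
python3 chk.py s6 | head -5
```

```text
side -40 -15 279 [ 9.5 11.1 12.8]
side -70 -40 330 [ 9.5 11.3 12.9]
side -110 -80 315 [ 9.4 11.2 12.9]
side -126 -112 144 [ 9.5 11.  12.8]
side -150 -135 143 [-0.5  1.5  2.8]
```

View pics/s6.png

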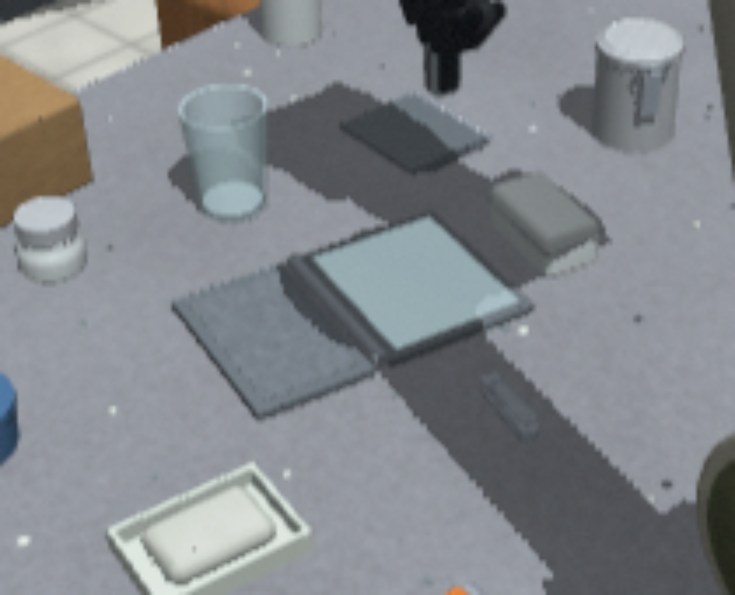

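The leaf lies flat with the glass up at crop (420,285), the shaver stands clear at (550,220), and the other things are where they stood.

```bash
python3 -c "
from rig import ctrl
print(ctrl.finish_job())"
```

```text
the job is handed in; nothing more can be done
None
```

I pushed the shaver case about 28 mm clear of the leaf's place without lifting or tipping it, then turned the leaf over its spine until it lay flat, glass up, on its stop; nothing else looked moved in the last picture, and I handed the job in at about 9 s.

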